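# Sweep worn heel lifts into the scrap pan

### The arm

A 7-joint arm with a two-finger parallel gripper is mounted at the origin on the work surface. World frame = base frame: x ahead of the robot, y to its left, z up, the work surface at z = 0. Lengths are in mm, angles in rad, forces in N, time in s.
With the tool pointing down it reaches from about 425 to 800 mm from the base axis. Payload 8.3 kg.
Tool frame: the origin (TCP) lies midway between the tips of the shut fingers; the grasp point (between the pads) lies 19 mm behind it; y points along the fingers, z is the direction in which the jaws open and shut, and the axes are right-handed (so a half turn about y gives the same grasp; the last joint's range is limited). The gripper opens to 85 mm and grips with 20 to 120 N. Pads are 22 mm wide; open, the fingers measure 114 mm over their backs; the gripper's body (76 mm by 85 mm) begins 54 mm behind the grasp point. The pads swing forward as they close: fully open they stand 13 mm farther back than shut.
Start: joints at [1.262, 0.383, 0.016, 1.37, -0.006, 1.388, -0.046], TCP at [152.122, -606.186, 231.279] pointing down, gripper open.
Joint ranges: [-2.95, 2.95], [-0.25, 2.06], [-1.52, 1.56], [0.18, 2.33], [-1.44, 4.58], [0.02, 2.06], [-3.01, 3.01]. Speed limits (rad/s): [2.39, 2.39, 3.01, 3.01, 3.14, 3.14, 3.14].

### API

Orientations are given as a unit quaternion [w, x, y, z].
In Python, from workcell import robot gives the robot as it stands.
- The arm moves only by the tool move_arm, never from a script. Its argument "rows" is a list of rows, each a list of 3 entries, a list of its own where there are three numbers: the shift along the tool's x, y, z scaled (see below), then the turn, a rotation vector about the tool's x, y, z scaled (see below), then the opening, from 0 (shut) to 1 (fully open). In form: [[[x, y, z], [rx, ry, rz], jaw], ...]. A call has 1 to 8 rows; each row is the pose to reach, as a shift and turn from the pose commanded when the call began, along the tool's axes at that moment, turning the shorter way round; what a row does not reach only later rows make up. The controller multiplies each number of a shift by 10 cm and each number of a turn by 180 degrees. A row lasts 1/8 s, in which the tool goes at most 62.5 mm and 10.7 degrees, less where a joint would pass 70% of its speed; a pose out of reach is approached as far as the arm can. A call with a number of a shift or a turn outside -1 to 1 is refused whole. A call with a gripper value outside its range is refused whole. The fingers move at their own pace and stop on an object; "force" is the grip in N (left out, the last holds). Time passes only in rows, so rows that repeat a pose let the fingers close. It gives the time, the measured TCP pose, the force and the opening at its end, in the units of the state.
- robot.get_state(): the state, without advancing time (a new reading comes with each control period).
- robot.capture(name): name is "scene" or "top" or "wrist"; returns the picture (400x640x3 uint8, blue, green, red); there is no depth.
- robot.calibration(name): a dict with "K" (3x3 intrinsics, pixels), "dist" ([k1, k2, p1, p2, k3] as OpenCV has them; the pictures are not rectified), "rvec" (rotation vector, rad) and "tvec" (3), from world to camera coordinates, as OpenCV has them; the wrist camera has in their place "hand_eye" (4x4, takes a point from camera to tool coordinates, whose origin is the TCP and whose axes are the tool frame's). Camera axes: x right, y down, z forward; pixel columns grow to the right and rows downward; lengths in mm; the calibration is good to about 2 mm. A picture is of the moment at which its call begins: read the wrist's pose just before it. calibration takes no time and is no camera call.
- robot.sign_off(): hands the job in, once; it reports no verdict.
The state is a dict: "clock": time; "q": joint angles; "dq": joint speeds; "joint_torque": joint torques, N m; "ee_pos": TCP position; "tcp_rot": TCP orientation; "force": force on the tool from outside, world axes, zero at the start; "torque": the same for the moment, N m; "grip_width": finger opening in mm.
Only numpy, scipy, OpenCV 4.12 (cv2) and the standard library are available. Lean on these libraries where they do the work, as an engineer would, in place of code of your own. Each camera call takes 0.05 s, during which the arm holds its last target.

### The job

Clear the shoe repairer's counter: sweep the three worn black heel lifts along the zinc with your fingers, over the low front lip and completely into the green scrap pan. Push them flat along the surface, do not pick them up. Leave the good cream heel cap and everything else on the counter where it is.

Things in the scene. Friction and masses are not known exactly. Their poses are not given: they have to be found in the camera images.
- scrap_pan: green sheet-steel scrap pan, screwed down to the counter, open in front like a dustpan. Origin: on the counter (z = 0) under the pan; its mouth faces its -x. In mm: front lip at x = -95, a shallow ramp up to the floor, which is 2 above the counter from x = -80 on. Back wall inner face at x = +85, 45 high. Side walls 3 thick, inner faces at y = +-108, 45 high at the back, sloping down to 12 at the mouth
- pan_lip (a point): middle of the front lip's edge of the scrap pan, at counter height (x = -95 mm in the pan's frame)
- lift_a: worn black rubber heel lift, one of three alike: a flat D-shaped piece 42 mm long, 40 wide, 10 thick, about 18 g, with five small steel nail heads in its top. Origin: centre of its underside; z up; x towards its round end (edge 22 from the origin), straight edge 20 from the origin on the -x side. Lies flat on the counter, slides easily
- lift_b: worn black rubber heel lift, one of three alike: a flat D-shaped piece 42 mm long, 40 wide, 10 thick, about 18 g, with five small steel nail heads in its top. Origin: centre of its underside; z up; x towards its round end (edge 22 from the origin), straight edge 20 from the origin on the -x side. Lies flat on the counter, slides easily
- lift_c: worn black rubber heel lift, one of three alike: a flat D-shaped piece 42 mm long, 40 wide, 10 thick, about 18 g, with five small steel nail heads in its top. Origin: centre of its underside; z up; x towards its round end (edge 22 from the origin), straight edge 20 from the origin on the -x side. Lies flat on the counter, slides easily
- cream_cap: good cream plastic heel cap, same shape and size as the black lifts (42 x 40 x 10 mm), to be left alone. Origin: centre of its underside. Lies among the black lifts, in places it may stand between one of them and the pan
- eyelet_tin: round tin of eyelets with a knurled screw-top lid and a brass eyelet on top, 72 mm diameter, 44 mm high. Origin: centre of its underside
- polish_tin: flat round shoe polish tin, 76 mm diameter, 23 mm high, with a small steel twist key standing out 7 mm at its side. Origin: centre of its underside
- glue_jar: amber jar with black cap, 58 mm diameter, 71 mm high. Origin: centre of its underside
- shoe_brush: wooden shoe brush lying on its bristles, 170 mm long (x), 50 wide (y), 45 high. Origin: centre of its underside
- shoe_stretcher: worn wooden shoe stretcher, 265 mm long (x), up to 74 wide (y), 50 high: wooden toe form from 0 to 125 along +x, heel block and steel turning bar (56 wide) out to 139 along -x. Origin: on the counter under its length, behind the toe form

How it is judged:
By the outcome, as a careful person would: the job done as asked, in the order asked, and still so for the second after the job is handed in, with the robot touching nothing.
It also fails if it takes over 64 s, if anything falls off the work surface, if the arm or the gripper's body presses on something with over 40 N, if the wrist force passes 120 N, or if a joint passes its speed limit or range.

## Working session

There is one attempt and no reset: what is moved stays moved. The work goes in short steps, Python scripts to look and compute and a tool call to move; the robot and the scene stay as the last step left them, time stands still between calls to the robot, and variables do not carry over. Pictures are saved under pics/ and viewed, and the job is handed in when it is done.

Besides the shell and the picture viewer there is one more tool, called after "Request:" as name([rows], argument=value, ...), one row to a line, values as JSON. move_arm: Moves the arm, as the interface text tells. Its arguments: {"type":"object","properties":{"rows":{"type":"array","items":{"type":"array"}},"force":{"type":"number"}},"required":["rows"]}

```bash
mkdir -p pics; ls
python3 - <<'E'
from workcell import robot
import cv2
s=robot.get_state();print(s)
for n in("scene","top","wrist"):
    cv2.imwrite(f"pics/{n}0.png",robot.capture(n)); print(n,robot.calibration(n))
E
```

```text
pics
{'clock': 0.0, 'q': array([ 1.26205019,  0.38426735,  0.01639781,  1.37121649, -0.00630612,
        1.38815539, -0.04651442]), 'dq': array([-0.00023036,  0.00033553,  0.00081351, -0.00090923, -0.00095341,
        0.00116872,  0.00049993]), 'joint_torque': array([ 1.12284750e-03, -6.27599645e+01,  8.44663214e-01, -3.71818578e+01,
        1.65179564e-02,  1.44344231e-02,  5.97580524e-06]), 'ee_pos': array([ 152.00794045, -605.70261706,  230.23261142]), 'tcp_rot': array([ 0.08660906, -0.08681091,  0.70246861, -0.70107103]), 'force': array([ 0.57295041,  0.48188013, -0.09377393]), 'torque': array([-0.06697217,  0.03335138,  0.04760183]), 'grip_width': 85.20262590897465}
scene {'K': array([[425.01894728,   0.        , 330.40642626],
       [  0.        , 425.01894728, 200.59239726],
       [  0.        ,   0.        ,   1.        ]]), 'dist': array([-0.01334766,  0.        ,  0.        ,  0.        ,  0.        ]), 'rvec': array([ 2.03974947,  1.71002452, -0.49440038]), 'tvec': array([  -6.0400653 , -440.04846559, 1315.18153931])}
top {'K': array([[479.95031462,   0.        , 315.492
[... 214 characters left out ...]
931477, -2.18045659,  0.23411193]), 'tvec': array([ -61.32410197,  528.06485273, 1335.05949256])}
wrist {'K': array([[288.0254915 ,   0.        , 318.19677377],
       [  0.        , 288.0254915 , 197.89949973],
       [  0.        ,   0.        ,   1.        ]]), 'dist': array([-0.05347016,  0.        ,  0.        ,  0.        ,  0.        ]), 'hand_eye': array([[-5.87123604e-04,  9.49325903e-01,  3.14292833e-01,
        -8.11040286e+01],
       [ 1.11708138e-04, -3.14292822e-01,  9.49326082e-01,
        -1.42955623e+02],
       [ 9.99999821e-01,  5.92480817e-04,  7.84813059e-05,
        -4.02424711e-01],
       [ 0.00000000e+00,  0.00000000e+00,  0.00000000e+00,
         1.00000000e+00]])}
```

View pics/scene0.png

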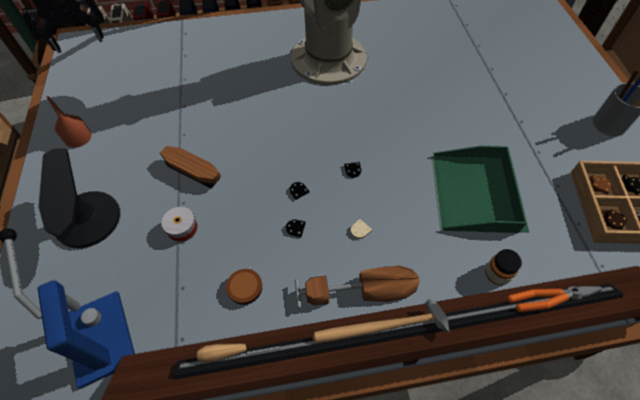

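View pics/top0.png

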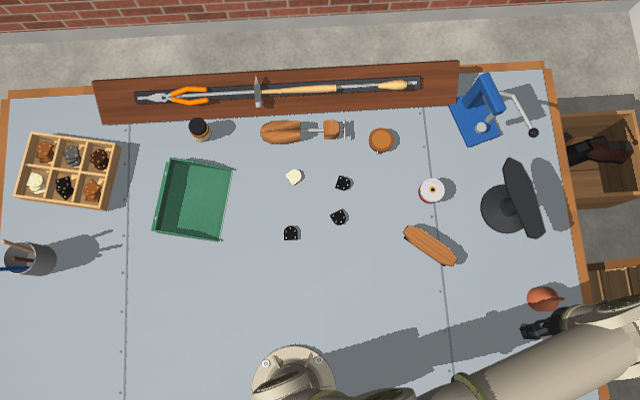

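View pics/wrist0.png

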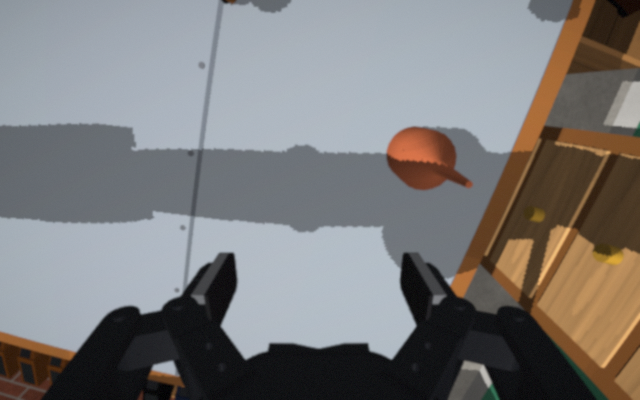

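The top view shows the three black lifts at about (343,183), (338,217) and (291,233). The cream cap is at (293,177). The pan is on the left around (195,200), with its mouth facing right (world -y). Next I measure them.

```bash
cat > h.py <<'E'
from workcell import robot
import cv2, numpy as np
def cam(n,state=None):
    c=robot.calibration(n)
    if n=="wrist":
        w,x,y,z=state["tcp_rot"]
        from scipy.spatial.transform import Rotation as R
        T=np.eye(4);T[:3,:3]=R.from_quat([x,y,z,w]).as_matrix();T[:3,3]=state["ee_pos"]
        M=T@c["hand_eye"];return c["K"],c["dist"],M[:3,:3],M[:3,3]
    Rm=cv2.Rodrigues(c["rvec"])[0];return c["K"],c["dist"],Rm.T,-Rm.T@c["tvec"]
def ray(C,uv,z):
    K,d,Rw,o=C
    p=cv2.undistortPoints(np.array(uv,float).reshape(-1,1,2),K,d).reshape(-1,2)
    D=np.c_[p,np.ones(len(p))]@Rw.T
    return o+D*((z-o[2])/D[:,2])[:,None]
def proj(C,P):
    K,d,Rw,o=C
    return cv2.projectPoints(np.array(P,float).reshape(-1,3),cv2.Rodrigues(Rw.T)[0],-Rw.T@o,K,d)[0].reshape(-1,2)
def blobs(im,lo,hi,roi,amin=30):
    m=np.zeros(im.shape[:2],np.uint8);x0,y0,x1,y1=roi
    m[y0:y1,x0:x1]=cv2.inRange(im[y0:y1,x0:x1],np.array(lo),np.array(hi))
    m=cv2.morphologyEx(m,cv2.MORPH_CLOSE,np.ones((5,5)))
    cs,_=cv2.findContours(m,cv2.RETR_EXTERNAL,cv2.CHAIN_APPROX_NONE)
    return [c for c in cs if cv2.contourArea(c)>amin]
def cen(c):
    M=cv2.moments(c);return M["m10"]/M["m00"],M["m01"]/M["m00"]
E
python3 - <<'E'
from h import *
np.set_printoptions(precision=1,suppress=True)
for n,roi in(("top",(260,160,370,250)),("scene",(270,150,385,245))):
    im=cv2.imread(f"pics/{n}0.png");C=cam(n)
    for nm,lo,hi in(("black",(0,0,0),(55,55,55)),("cream",(100,170,190),(255,255,255))):
        for c in blobs(im,lo,hi,roi):
            P=ray(C,c.reshape(-1,2),8)
            print(n,nm,cen(c),cv2.contourArea(c),ray(C,cen(c),8)[0],P.min(0)[:2],P.max(0)[:2])
im=cv2.imread("pics/top0.png");C=cam("top")
hsv=cv2.cvtColor(im,cv2.COLOR_BGR2HSV)
m=cv2.inRange(hsv,(60,90,30),(95,255,255));m[:, :140]=0
cs,_=cv2.findContours(m,cv2.RETR_EXTERNAL,cv2.CHAIN_APPROX_NONE);c=max(cs,key=cv2.contourArea)
a=cv2.approxPolyDP(c,4,True).reshape(-1,2);print(a);print(ray(C,a,0),ray(C,a,45))
cv2.imwrite("pics/topz.png",cv2.resize(im[120:260,140:460],None,fx=2.5,fy=2.5,interpolation=cv2.INTER_CUBIC))
im=cv2.imread("pics/scene0.png")
cv2.imwrite("pics/scenez.png",cv2.resize(im[140:310,220:540],None,fx=2.5,fy=2.5,interpolation=cv2.INTER_CUBIC))
E
```

```text
top black (289.9555555555556, 233.07777777777778) 135.0 [435.3 -13.    8. ] [417.4 -33. ] [456.4   5.4]
top black (338.4689054726368, 217.27238805970148) 134.0 [ 473.7 -159.5    8. ] [ 453.3 -179. ] [ 495.4 -137.4]
top black (342.62890625, 183.10807291666666) 128.0 [ 577.4 -179.7    8. ] [ 558.7 -199.6] [ 600.2 -155.8]
top cream (293.2258771929824, 175.90899122807016) 152.0 [609.  -31.9   8. ] [583.8 -52.9] [630.8  -7.2]
scene black (294.6912840984697, 227.91616766467067) 250.5 [ 579.2 -181.2    8. ] [ 556.7 -203.4] [ 604.4 -157.7]
scene black (297.6031007751938, 190.12093023255815) 215.0 [ 475.7 -160.4    8. ] [ 451.  -181.8] [ 500.7 -135.2]
scene black (352.2160979877515, 169.53805774278214) 190.5 [437.4 -15.8   8. ] [415.7 -36. ] [461.    5.5]
scene cream (359.66666666666663, 228.8053435114504) 131.0 [607.6 -33.4   8. ] [588.8 -51.5] [623.6 -12.2]
[[170 158]
 [152 230]
 [217 240]
 [230 169]]
[[691.  342.8   0. ]
 [470.9 396.1   0. ]
 [429.2 203.9   0. ]
 [644.7 159.9   0. ]] [[676.5 329.7  45. ]
 [463.4 381.3  45. ]
 [423.  195.2  45. ]
 [631.7 152.6  45. ]]
```

View pics/topz.png

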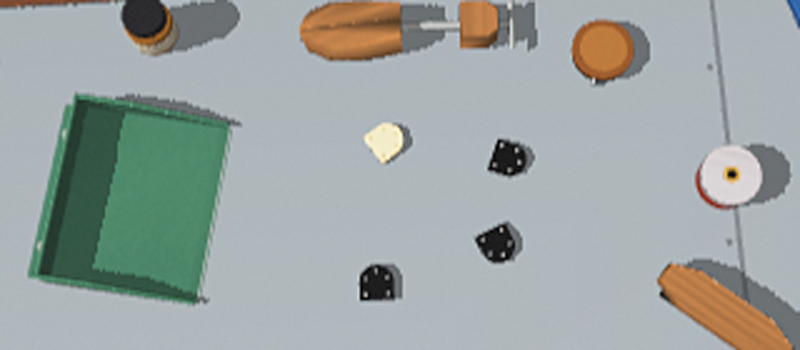

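View pics/scenez.png

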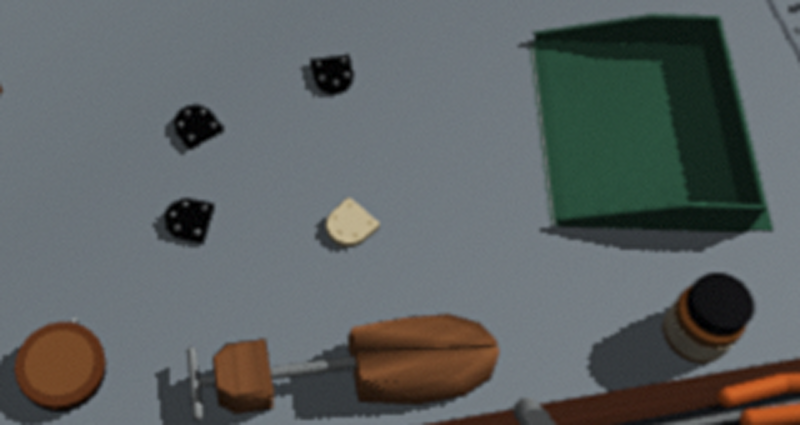

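```bash
cat >> h.py <<'E'
from scipy.spatial.transform import Rotation as R
def plan(x,y,z,heading,n=1,jaw=.25):
    """target TCP, heading=push dir angle(deg, world); jaw axis perpendicular to it; tool straight down"""
    s=robot.get_state();w,a,b,c=s["tcp_rot"];R0=R.from_quat([a,b,c,w]);p0=s["ee_pos"]
    best=None
    for sg in(1,-1):
        h=np.radians(heading);tz=sg*np.array([-np.sin(h),np.cos(h),0]);ty=np.array([0,0,-1.]);tx=np.cross(ty,tz)
        rv=(R0.inv()*R.from_matrix(np.c_[tx,ty,tz])).as_rotvec()
        if best is None or np.linalg.norm(rv)<np.linalg.norm(best):best=rv
    sh=R0.inv().apply(np.array([x,y,z])-p0)
    print("pos",p0.round(1),"shift(units)",(sh/100).round(3),"turn(units)",(best/np.pi).round(3),"deg",np.degrees(np.linalg.norm(best)).round(1))
def st():
    s=robot.get_state();w,a,b,c=s["tcp_rot"];M=R.from_quat([a,b,c,w]).as_matrix()
    print("t",round(s["clock"],2),s["ee_pos"].round(1),"tool x",M[:,0].round(3),"z",M[:,2].round(3),"F",s["force"].round(1),"w",round(s["grip_width"],1),"q",s["q"].round(2))
E
python3 - <<'E'
from h import *
st();plan(589,-227,120,103)
E
```

```text
t 0.15 [ 152.  -605.8  230.5] tool x [-0.97  -0.243  0.   ] z [ 0.243 -0.97  -0.002] F [-0.2 -0.2  0.1] w 85.4 q [ 1.26  0.38  0.02  1.37 -0.01  1.39 -0.05]
pos [ 152.  -605.8  230.5] shift(units) [-5.16   1.109 -2.609] turn(units) [ 0.    -0.494 -0.   ] deg 88.9
```

Request:
move_arm([
  [[-0.5,0.1,-0.25],[0,0,0],0.25],
  [[-1,0.2,-0.5],[0,0,0],0.25],
  [[-1,0.2,-0.5],[0,0,0],0.25],
], force=40)

```text
clock: 0.52
ee_pos: [242.2, -529.3, 210.3]
tcp_rot: [0.091, -0.089, 0.702, -0.7]
force: [-1.1, -0.1, 0.3]
grip_width: 32.2
```

Request:
move_arm([
  [[-0.5,0.1,-0.25],[0,0,0],0.25],
  [[-1,0.2,-0.5],[0,0,0],0.25],
  [[-1,0.2,-0.5],[0,0,0],0.25],
])

```text
clock: 0.9
ee_pos: [325.8, -456.5, 190.4]
tcp_rot: [0.09, -0.089, 0.702, -0.7]
force: [0.7, -0.7, -0.6]
grip_width: 21.3
```

Request:
move_arm([
  [[-0.5,0.1,-0.25],[0,0,0],0.25],
  [[-1,0.2,-0.5],[0,0,0],0.25],
  [[-1,0.2,-0.5],[0,0,0],0.25],
])

```text
clock: 1.27
ee_pos: [409.8, -383.9, 170.5]
tcp_rot: [0.09, -0.089, 0.702, -0.701]
force: [-0.4, -0.1, -0.7]
grip_width: 21.4
```

Request:
move_arm([
  [[-0.5,0.1,-0.25],[0,0,0],0.25],
  [[-1,0.2,-0.5],[0,0,0],0.25],
  [[-1,0.2,-0.5],[0,0,0],0.25],
])

```text
clock: 1.65
ee_pos: [493.9, -311.2, 150.4]
tcp_rot: [0.089, -0.089, 0.702, -0.701]
force: [-0.2, 0.0, 0.2]
grip_width: 21.3
```

Run:
```python
from h import *
st();plan(589,-227,120,103)
```

```text
t 1.65 [ 493.9 -311.2  150.4] tool x [-0.968 -0.25  -0.001] z [ 0.25  -0.968 -0.003] F [-0.2  0.   0.2] w 21.3 q [ 0.68  0.36 -0.22  1.59  0.08  1.2  -0.87]
pos [ 493.9 -311.2  150.4] shift(units) [-1.131  0.306 -0.577] turn(units) [ 0.    -0.492 -0.001] deg 88.5
```

Request:
move_arm([
  [[-0.3,0,-0.1],[0,-0.06,0],0.25],
  [[-0.6,0,-0.3],[0,-0.12,0],0.25],
  [[-0.9,0,-0.5],[0,-0.18,0],0.25],
  [[-1,0,-0.57],[0,-0.24,0],0.25],
  [[-1,0,-0.57],[0,-0.3,0],0.25],
  [[-1,0,-0.57],[0,-0.36,0],0.25],
  [[-1,0,-0.57],[0,-0.42,0],0.25],
  [[-1,0,-0.57],[0,-0.48,0],0.25],
])

```text
clock: 2.65
ee_pos: [573.3, -238.4, 151.3]
tcp_rot: [-0.542, 0.543, -0.453, 0.454]
force: [0.7, 0.6, -0.3]
grip_width: 21.5
```

Run:
```python
from h import *
st();plan(589,-227,50,103)
s=robot.get_state()
cv2.imwrite("pics/wrist1.png",robot.capture("wrist"))
```

```text
t 2.65 [ 573.3 -238.4  151.3] tool x [ 0.177 -0.984  0.001] z [ 0.984  0.177 -0.001] F [ 0.7  0.6 -0.3] w 21.5 q [ 0.71  0.47 -0.51  1.48  0.24  1.25  0.35]
pos [ 573.3 -238.4  151.3] shift(units) [-0.086  1.012  0.176] turn(units) [ 0.    -0.016  0.   ] deg 2.8
```

View pics/wrist1.png

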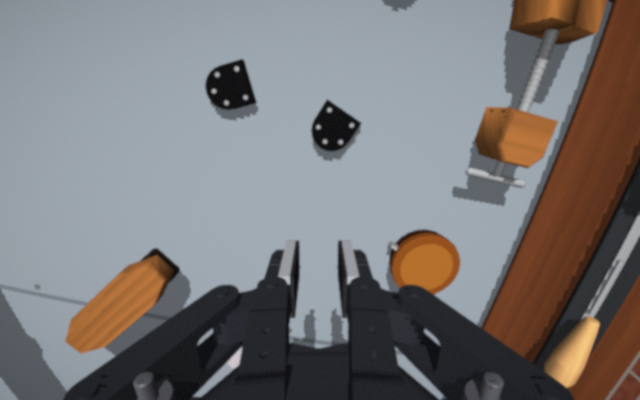

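The wrist view shows lift_c at (335,127) and lift_b at (231,85). The polish tin at (425,262) is clear of where the fingers come down.

Run:
```python
from h import *
s=robot.get_state();C=cam("wrist",s);im=cv2.imread("pics/wrist1.png")
for c in blobs(im,(0,0,0),(60,60,60),(180,40,380,165)): print(cen(c),cv2.contourArea(c),ray(C,cen(c),8).round(1))
print(ray(C,[(425,232)],20))
plan(588,-227,50,103);plan(588,-227,5,103)
```

```text
(333.20111343075854, 127.89526791927626) 1437.0 [[ 577.  -178.8    8. ]]
(229.78352082699908, 86.28651059085841) 1644.5 [[ 473.9 -159.     8. ]]
[[ 692.82343988 -264.16932092   20.        ]]
pos [ 573.3 -238.5  151.2] shift(units) [-0.087  1.012  0.167] turn(units) [ 0.    -0.013  0.   ] deg 2.3
pos [ 573.3 -238.5  151.2] shift(units) [-0.087  1.462  0.168] turn(units) [ 0.    -0.013  0.   ] deg 2.3
```

Request:
move_arm([
  [[-0.09,0.4,0.17],[0,-0.015,0],0.25],
  [[-0.09,0.8,0.17],[0,-0.015,0],0.25],
  [[-0.09,1.0,0.17],[0,-0.015,0],0.25],
  [[-0.09,1.0,0.17],[0,-0.015,0],0.25],
])

```text
clock: 3.2
ee_pos: [588.2, -224.7, 50.0]
tcp_rot: [-0.551, 0.552, -0.443, 0.441]
force: [0.3, 0.4, 0.2]
grip_width: 21.3
```

Request:
move_arm([
  [[0,0.2,0],[0,0,0],0.25],
  [[0,0.35,0],[0,0,0],0.25],
  [[0,0.44,0],[0,0,0],0.25],
  [[0,0.45,0],[0,0,0],0.25],
])

```text
clock: 3.7
ee_pos: [589.3, -223.2, 5.5]
tcp_rot: [-0.552, 0.552, -0.442, 0.441]
force: [-0.2, 0.5, -0.7]
grip_width: 21.3
```

Run:
```python
from h import *
st();plan(588-20,-227+90,4.5,103)
s=robot.get_state()
cv2.imwrite("pics/wrist2.png",robot.capture("wrist"))
```

```text
t 3.7 [ 589.3 -223.2    5.5] tool x [ 0.22  -0.975 -0.001] z [ 0.975  0.22  -0.001] F [-0.2  0.5 -0.7] w 21.3 q [ 0.66  0.64 -0.48  1.58  0.33  1.    0.3 ]
pos [ 589.3 -223.2    5.5] shift(units) [-0.887  0.011 -0.017] turn(units) [ 0.    -0.001 -0.   ] deg 0.3
```

View pics/wrist2.png

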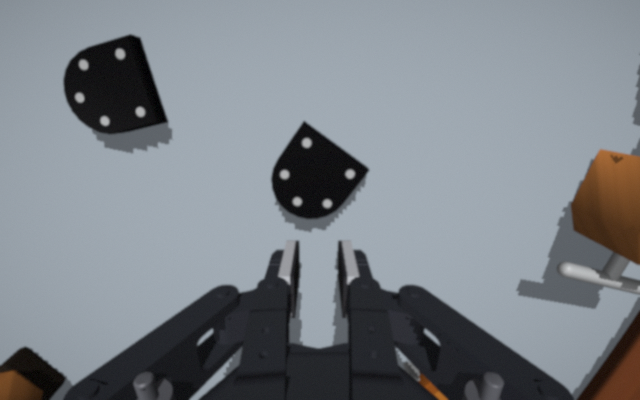

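Lift_c, centred near (318,170), sits straight ahead of the fingertips (292 and 345, row 245). I'll push.

Request:
move_arm([
  [[-0.1,0.01,-0.01],[0,0,0],0.25],
  [[-0.2,0.01,-0.01],[0,0,0],0.25],
  [[-0.32,0.01,-0.01],[0,0,0],0.25],
  [[-0.45,0.01,-0.01],[0,0,0],0.25],
  [[-0.58,0.01,-0.01],[0,0,0],0.25],
  [[-0.72,0.01,-0.01],[0,0,0],0.25],
  [[-0.86,0.01,-0.01],[0,0,0],0.25],
  [[-1.0,0.01,-0.01],[0,0,0],0.25],
])

```text
clock: 4.75
ee_pos: [566.5, -125.1, 5.3]
tcp_rot: [0.552, -0.552, 0.441, -0.441]
force: [-1.0, -0.6, 0.6]
grip_width: 21.3
```

Run:
```python
from h import *
st();plan(540,-20,4.5,100)
s=robot.get_state()
cv2.imwrite("pics/wrist3.png",robot.capture("wrist"))
```

```text
t 4.75 [ 566.5 -125.1    5.3] tool x [ 0.22  -0.975 -0.   ] z [0.975 0.22  0.   ] F [-1.  -0.6  0.6] w 21.3 q [ 0.56  0.56 -0.51  1.72  0.32  0.95  0.14]
pos [ 566.5 -125.1    5.3] shift(units) [-1.084  0.009 -0.027] turn(units) [-0.     0.015 -0.   ] deg 2.7
```

View pics/wrist3.png

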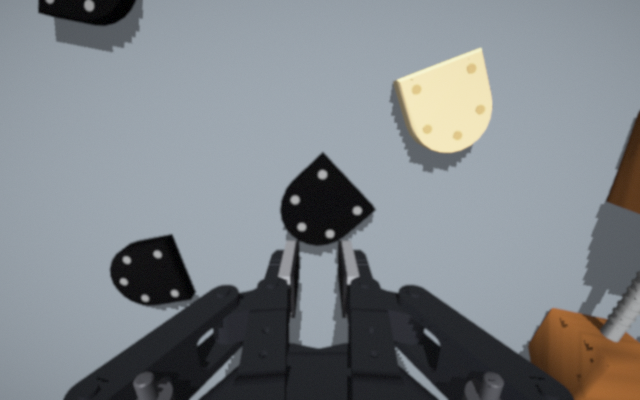

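Lift_c is cradled between the fingertips at (325,205). The cream cap's left edge is at (397,82), right of the path. I continue in the same direction.

Request:
move_arm([
  [[-0.13,0.01,-0.01],[0,0,0],0.25],
  [[-0.26,0.01,-0.03],[0,0,0],0.25],
  [[-0.4,0.01,-0.03],[0,0,0],0.25],
  [[-0.55,0.01,-0.03],[0,0,0],0.25],
  [[-0.7,0.01,-0.03],[0,0,0],0.25],
  [[-0.85,0.01,-0.03],[0,0,0],0.25],
  [[-1.0,0.01,-0.03],[0,0,0],0.25],
])

```text
clock: 5.68
ee_pos: [541.5, -28.1, 4.3]
tcp_rot: [0.552, -0.552, 0.441, -0.441]
force: [-0.1, 0.9, -0.2]
grip_width: 21.5
```

Run:
```python
from h import *
st();plan(525,70,4.5,98)
s=robot.get_state()
cv2.imwrite("pics/wrist4.png",robot.capture("wrist"))
```

```text
t 5.67 [541.5 -28.1   4.3] tool x [ 0.221 -0.975 -0.   ] z [0.975 0.221 0.   ] F [-0.1  0.9 -0.2] w 21.5 q [ 0.43  0.5  -0.54  1.83  0.32  0.9  -0.04]
pos [541.5 -28.1   4.3] shift(units) [-0.993 -0.001  0.055] turn(units) [-0.     0.026 -0.   ] deg 4.7
```

View pics/wrist4.png

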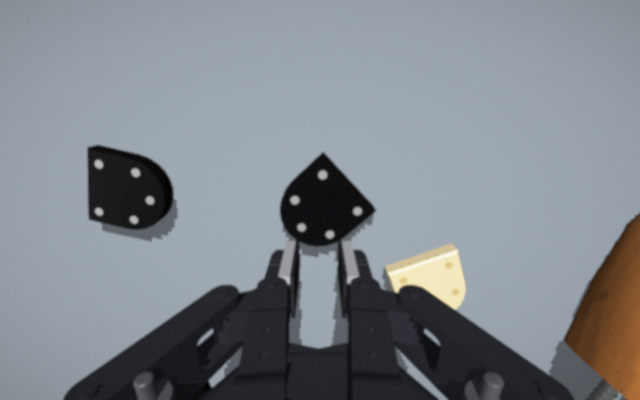

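Request:
move_arm([
  [[-0.14,0,0.0],[0,0.01,0],0.25],
  [[-0.28,0,0.01],[0,0.02,0],0.25],
  [[-0.42,0,0.02],[0,0.026,0],0.25],
  [[-0.56,0,0.03],[0,0.03,0],0.25],
  [[-0.7,0,0.04],[0,0.03,0],0.25],
  [[-0.85,0,0.055],[0,0.03,0],0.25],
  [[-1.0,0,0.07],[0,0.03,0],0.25],
])

```text
clock: 6.6
ee_pos: [526.4, 70.8, 4.3]
tcp_rot: [0.531, -0.531, 0.467, -0.467]
force: [1.3, 0.5, 0.4]
grip_width: 21.6
```

Run:
```python
from h import *
st();plan(516,170,5,97.5)
s=robot.get_state()
cv2.imwrite("pics/wrist5.png",robot.capture("wrist"))
```

```text
t 6.6 [526.4  70.8   4.3] tool x [ 0.128 -0.992 -0.   ] z [0.992 0.128 0.   ] F [1.3 0.5 0.4] w 21.6 q [ 0.26  0.48 -0.55  1.86  0.32  0.89 -0.32]
pos [526.4  70.8   4.3] shift(units) [-0.997 -0.006  0.023] turn(units) [-0.    -0.001 -0.   ] deg 0.2
```

View pics/wrist5.png

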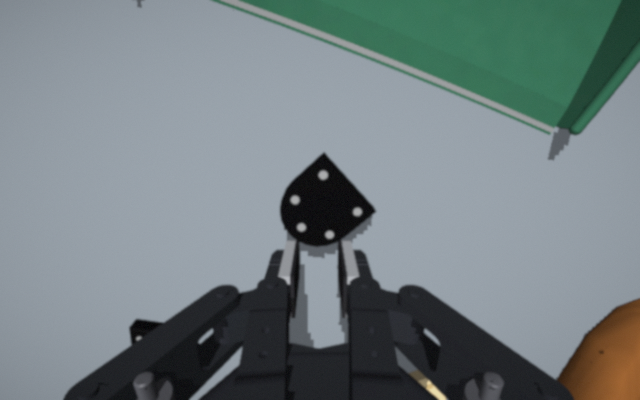

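The lift is still held at (325,205), and the pan lip runs from (215,0) to (555,130). I go on over the lip.

Request:
move_arm([
  [[-0.14,-0.01,0.0],[0,0,0],0.25],
  [[-0.28,-0.01,0.01],[0,0,0],0.25],
  [[-0.42,-0.01,0.01],[0,0,0],0.25],
  [[-0.56,-0.01,0.02],[0,0,0],0.25],
  [[-0.7,-0.01,0.02],[0,0,0],0.25],
  [[-0.85,-0.01,0.02],[0,0,0],0.25],
  [[-1.0,-0.01,0.02],[0,0,0],0.25],
])

```text
clock: 7.52
ee_pos: [515.6, 170.3, 5.3]
tcp_rot: [0.531, -0.531, 0.467, -0.467]
force: [-0.3, -0.8, 1.1]
grip_width: 21.1
```

Run:
```python
from h import *
st();plan(509,250,6,97)
s=robot.get_state()
cv2.imwrite("pics/wrist6.png",robot.capture("wrist"))
```

```text
t 7.53 [515.6 170.3   5.3] tool x [ 0.128 -0.992 -0.   ] z [0.992 0.128 0.   ] F [-0.3 -0.8  1.1] w 21.1 q [ 0.08  0.5  -0.57  1.82  0.34  0.91 -0.51]
pos [515.6 170.3   5.3] shift(units) [-0.798 -0.006  0.036] turn(units) [-0.     0.002 -0.   ] deg 0.3
```

View pics/wrist6.png

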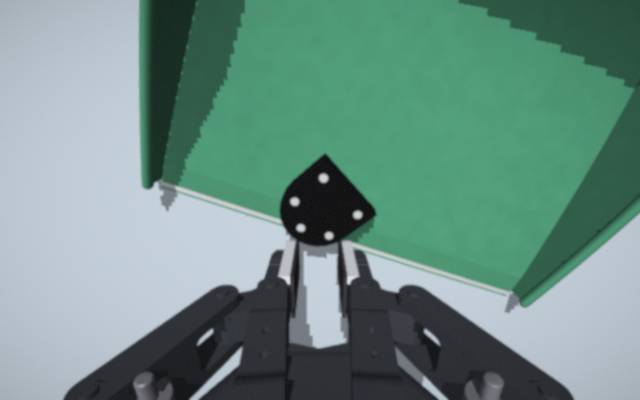

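Request:
move_arm([
  [[-0.12,-0.01,0.0],[0,0,0],0.25],
  [[-0.24,-0.01,0.01],[0,0,0],0.25],
  [[-0.36,-0.01,0.02],[0,0,0],0.25],
  [[-0.48,-0.01,0.03],[0,0,0],0.25],
  [[-0.6,-0.01,0.04],[0,0,0],0.25],
  [[-0.72,-0.01,0.04],[0,0,0],0.25],
  [[-0.84,-0.01,0.04],[0,0,0],0.25],
  [[-0.84,-0.01,0.04],[0,0,0],0.25],
])

```text
clock: 8.57
ee_pos: [508.5, 254.7, 6.4]
tcp_rot: [0.532, -0.531, 0.467, -0.466]
force: [0.5, 0.8, -0.4]
grip_width: 21.4
```

Request:
move_arm([
  [[0.1,-0.3,0.0],[0,0,0],0.25],
  [[0.3,-0.8,0],[0,0,0],0.25],
  [[0.8,-0.9,0],[0,0,0],0.25],
  [[1,-0.9,0],[0,0,0],0.25],
])

```text
clock: 9.07
ee_pos: [523.3, 150.1, 97.6]
tcp_rot: [0.53, -0.53, 0.467, -0.469]
force: [0.4, 0.4, -0.1]
grip_width: 21.4
```

Run:
```python
from h import *
st();plan(466,-205,95,79)
s=robot.get_state()
cv2.imwrite("pics/wrist7.png",robot.capture("wrist"))
```

```text
t 9.07 [523.3 150.1  97.6] tool x [ 0.123 -0.992  0.002] z [0.992 0.123 0.002] F [ 0.4  0.4 -0.1] w 21.4 q [ 0.15  0.38 -0.61  1.75  0.24  1.08 -0.41]
pos [523.3 150.1  97.6] shift(units) [ 3.453  0.03  -1.007] turn(units) [-0.001  0.1    0.   ] deg 18.1
```

View pics/wrist7.png

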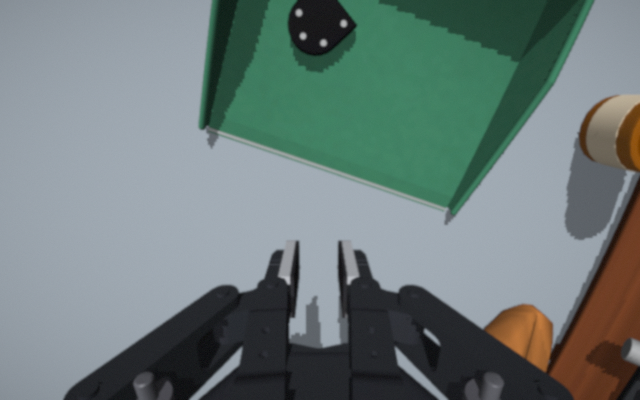

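Lift_c lies inside the pan at (320,25). Next is lift_b.

Request:
move_arm([
  [[0.5,0,-0.14],[0,0,0],0.25],
  [[1,0,-0.28],[0,0,0],0.25],
  [[1,0,-0.28],[0,0,0],0.25],
])

```text
clock: 9.5
ee_pos: [506.3, 45.8, 95.9]
tcp_rot: [-0.528, 0.53, -0.469, 0.469]
force: [-0.4, 0.4, 0.6]
grip_width: 21.5
```

Request:
move_arm([
  [[0.5,0,-0.14],[0,0,0],0.25],
  [[1,0,-0.28],[0,0,0],0.25],
  [[1,0,-0.28],[0,0,0],0.25],
])

```text
clock: 9.88
ee_pos: [491.1, -55.6, 96.0]
tcp_rot: [-0.529, 0.53, -0.469, 0.469]
force: [0.0, 0.1, -0.1]
grip_width: 21.6
```

Request:
move_arm([
  [[0.5,0,-0.15],[0,0.05,0],0.25],
  [[1,0,-0.3],[0,0.1,0],0.25],
  [[1,0,-0.3],[0,0.11,0],0.25],
])

```text
clock: 10.25
ee_pos: [474.1, -157.8, 96.1]
tcp_rot: [-0.44, 0.441, -0.553, 0.553]
force: [0.1, 1.0, 0.5]
grip_width: 21.3
```

Run:
```python
from h import *
st();plan(464,-204,50,77)
s=robot.get_state()
cv2.imwrite("pics/wrist8.png",robot.capture("wrist"))
```

```text
t 10.25 [ 474.1 -157.8   96.1] tool x [-0.224 -0.975  0.001] z [ 0.975 -0.224 -0.   ] F [0.1 1.  0.5] w 21.3 q [ 0.62  0.26 -0.42  1.87  0.12  1.04 -0.07]
pos [ 474.1 -157.8   96.1] shift(units) [0.472 0.462 0.005] turn(units) [0. 0. 0.] deg 0.1
```

View pics/wrist8.png

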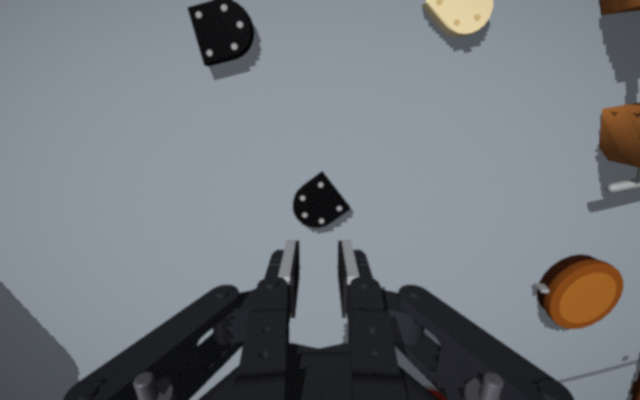

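Lift_b at (320,203) is centred on the tool line. I back off, then descend.

Request:
move_arm([
  [[0.3,0,0],[0,0,0],0.25],
  [[0.49,0.2,0],[0,0,0],0.25],
  [[0.49,0.5,0],[0,0,0],0.25],
  [[0.49,0.8,0],[0,0,0],0.25],
  [[0.49,0.91,0],[0,0,0],0.25],
  [[0.49,0.91,0],[0,0,0],0.25],
])

```text
clock: 11.05
ee_pos: [464.5, -200.7, 5.1]
tcp_rot: [0.444, -0.443, 0.551, -0.55]
force: [0.1, -0.7, 0.6]
grip_width: 21.3
```

Run:
```python
from h import *
st();plan(575-7.5,285-34,5,77)
s=robot.get_state()
cv2.imwrite("pics/wrist9.png",robot.capture("wrist"))
```

```text
t 11.05 [ 464.5 -200.7    5.1] tool x [-0.213 -0.977 -0.001] z [ 0.977 -0.213 -0.001] F [ 0.1 -0.7  0.6] w 21.3 q [ 0.66  0.4  -0.37  1.93  0.19  0.85 -0.02]
pos [ 464.5 -200.7    5.1] shift(units) [-4.633  0.006  0.042] turn(units) [ 0.     0.004 -0.   ] deg 0.7
```

View pics/wrist9.png

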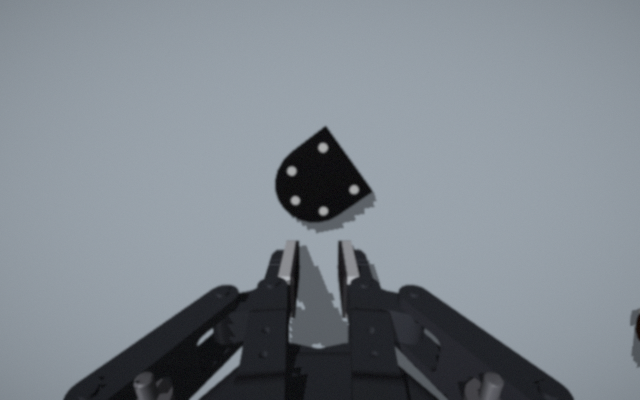

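Centred. The push is 463 mm straight along -x of the tool, with one look on the way.

Request:
move_arm([
  [[-0.1,0.01,0],[0,0,0],0.25],
  [[-0.2,0.01,0],[0,0,0],0.25],
  [[-0.32,0.01,0],[0,0,0],0.25],
  [[-0.45,0.01,0],[0,0,0],0.25],
  [[-0.58,0.01,0],[0,0,0],0.25],
  [[-0.72,0.01,0.01],[0,0,0],0.25],
  [[-0.86,0.01,0.01],[0,0,0],0.25],
  [[-1.0,0.01,0.01],[0,0,0],0.25],
])

```text
clock: 12.1
ee_pos: [486.9, -103.9, 4.3]
tcp_rot: [0.443, -0.443, 0.551, -0.551]
force: [-0.2, -0.3, 0.9]
grip_width: 21.2
```

Request:
move_arm([
  [[-0.14,0,0],[0,0,0],0.25],
  [[-0.28,0,0],[0,0,0],0.25],
  [[-0.42,0,0],[0,0,0],0.25],
  [[-0.56,0,0],[0,0,0],0.25],
  [[-0.7,0,0],[0,0,0],0.25],
  [[-0.85,0,0.01],[0,0,0],0.25],
  [[-1.0,0,0.01],[0,0,0],0.25],
])

```text
clock: 12.98
ee_pos: [509.6, -6.5, 4.3]
tcp_rot: [0.443, -0.443, 0.551, -0.551]
force: [0.6, 0.2, -0.2]
grip_width: 21.7
```

Run:
```python
from h import *
st();plan(575-7.5,285-34,5,77)
s=robot.get_state()
cv2.imwrite("pics/wrist10.png",robot.capture("wrist"))
```

```text
t 12.97 [509.6  -6.5   4.3] tool x [-0.216 -0.976 -0.   ] z [ 0.976 -0.216  0.   ] F [ 0.6  0.2 -0.2] w 21.7 q [ 0.32  0.42 -0.44  1.92  0.23  0.86 -0.45]
pos [509.6  -6.5   4.3] shift(units) [-2.64  -0.006  0.009] turn(units) [-0.     0.003 -0.   ] deg 0.5
```

View pics/wrist10.png

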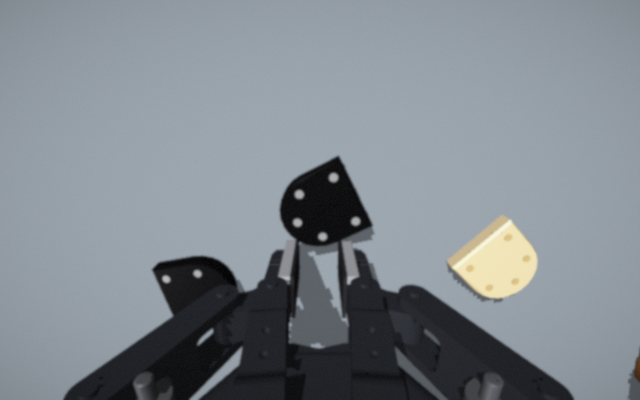

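Lift_b is held at (325,205). Lift_a (left) and the cream cap (right) are both clear.

Request:
move_arm([
  [[-0.14,0,0],[0,0,0],0.25],
  [[-0.28,0,0],[0,0,0],0.25],
  [[-0.42,0,0],[0,0,0],0.25],
  [[-0.56,0,0],[0,0,0],0.25],
  [[-0.7,0,0],[0,0,0],0.25],
  [[-0.85,0,0],[0,0,0],0.25],
  [[-1.0,0,0],[0,0,0],0.25],
])

```text
clock: 13.9
ee_pos: [531.1, 91.2, 4.4]
tcp_rot: [0.443, -0.443, 0.551, -0.551]
force: [-0.2, -0.9, -0.3]
grip_width: 21.1
```

Request:
move_arm([
  [[-0.14,0,0],[0,0,0],0.25],
  [[-0.28,0,0],[0,0,0],0.25],
  [[-0.42,-0.01,0],[0,0,0],0.25],
  [[-0.56,-0.01,0],[0,0,0],0.25],
  [[-0.7,-0.01,0],[0,0,0],0.25],
  [[-0.85,-0.01,0],[0,0,0],0.25],
  [[-1.0,-0.01,0],[0,0,0],0.25],
])

```text
clock: 14.78
ee_pos: [552.7, 188.8, 5.3]
tcp_rot: [0.443, -0.443, 0.551, -0.551]
force: [-1.2, -0.7, -0.5]
grip_width: 21.2
```

Run:
```python
from h import *
st();plan(575-7.5,285-34,6,77)
s=robot.get_state()
cv2.imwrite("pics/wrist11.png",robot.capture("wrist"))
```

```text
t 14.78 [552.7 188.8   5.3] tool x [-0.216 -0.976 -0.   ] z [ 0.976 -0.216 -0.   ] F [-1.2 -0.7 -0.5] w 21.2 q [-0.03  0.55 -0.46  1.71  0.29  0.94 -0.82]
pos [552.7 188.8   5.3] shift(units) [-0.64  -0.007  0.01 ] turn(units) [ 0.     0.003 -0.   ] deg 0.5
```

View pics/wrist11.png

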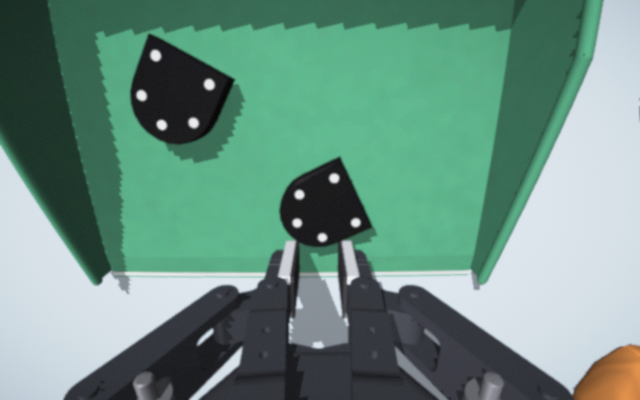

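Request:
move_arm([
  [[-0.12,0,0],[0,0,0],0.25],
  [[-0.24,-0.01,0.01],[0,0,0],0.25],
  [[-0.36,-0.01,0.03],[0,0,0],0.25],
  [[-0.48,-0.01,0.05],[0,0,0],0.25],
  [[-0.6,-0.01,0.07],[0,0,0],0.25],
  [[-0.72,-0.01,0.09],[0,0,0],0.25],
  [[-0.72,-0.01,0.09],[0,0,0],0.25],
])

```text
clock: 15.7
ee_pos: [576.8, 257.6, 6.4]
tcp_rot: [0.443, -0.443, 0.551, -0.551]
force: [-0.0, -0.6, -0.1]
grip_width: 21.6
```

Request:
move_arm([
  [[0.1,-0.3,0.0],[0,0,0],0.25],
  [[0.3,-0.8,0],[0,0,0],0.25],
  [[0.8,-0.9,0],[0,0,0],0.25],
  [[1,-0.9,0],[0,0,0],0.25],
])

```text
clock: 16.2
ee_pos: [555.9, 154.7, 97.5]
tcp_rot: [-0.442, 0.441, -0.551, 0.553]
force: [0.5, -0.1, 0.0]
grip_width: 21.5
```

Run:
```python
from h import *
st();plan(428,-62,95,79)
s=robot.get_state()
cv2.imwrite("pics/wrist12.png",robot.capture("wrist"))
```

```text
t 16.2 [555.9 154.7  97.5] tool x [-0.22  -0.976  0.001] z [ 0.976 -0.22   0.002] F [ 0.5 -0.1  0. ] w 21.5 q [ 0.05  0.43 -0.48  1.66  0.22  1.1  -0.72]
pos [555.9 154.7  97.5] shift(units) [ 2.395  0.026 -0.771] turn(units) [-0.001 -0.009  0.   ] deg 1.7
```

View pics/wrist12.png

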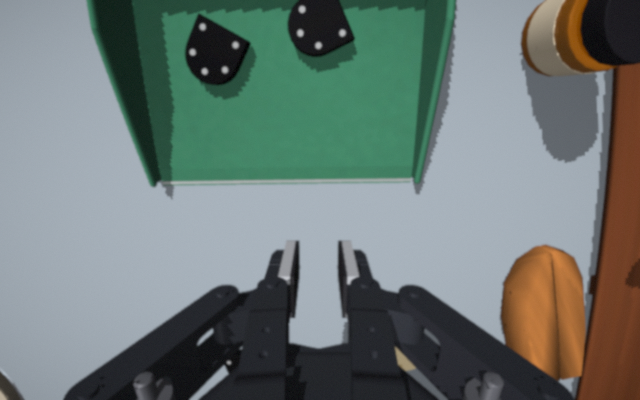

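Both lifts are deep in the pan, at (217,48) and (320,25). Next is lift_a.

Request:
move_arm([
  [[0.5,0,-0.15],[0,0,0],0.25],
  [[1,0,-0.3],[0,0,0],0.25],
  [[1,0,-0.3],[0,0,0],0.25],
])

```text
clock: 16.62
ee_pos: [502.5, 63.2, 95.3]
tcp_rot: [-0.44, 0.442, -0.552, 0.553]
force: [0.7, 0.6, 0.5]
grip_width: 21.3
```

Request:
move_arm([
  [[0.5,0,-0.18],[0,0,0],0.25],
  [[1,0,-0.35],[0,0,0],0.25],
  [[1,0,-0.35],[0,0,0],0.25],
])

```text
clock: 17.0
ee_pos: [446.8, -25.6, 95.7]
tcp_rot: [0.441, -0.442, 0.553, -0.552]
force: [0.7, 1.0, 0.3]
grip_width: 21.4
```

Run:
```python
from h import *
st();plan(430,-60,50,81)
s=robot.get_state();im=robot.capture("wrist")
cv2.imwrite("pics/wrist13.png",im);C=cam("wrist",s)
for c in blobs(im,(0,0,0),(60,60,60),(150,60,420,235)): print(cen(c),cv2.contourArea(c),ray(C,cen(c),8).round(1))
```

```text
t 17.0 [446.8 -25.6  95.7] tool x [-0.221 -0.975  0.002] z [ 0.975 -0.221 -0.002] F [0.7 1.  0.3] w 21.4 q [ 0.39  0.16 -0.44  1.99  0.08  1.01 -0.31]
pos [446.8 -25.6  95.7] shift(units) [ 0.372  0.457 -0.087] turn(units) [ 0.001 -0.021  0.   ] deg 3.7
(301.6236393245907, 191.1709951144253) 1944.5 [[435.7 -12.1   8. ]]
```

View pics/wrist13.png

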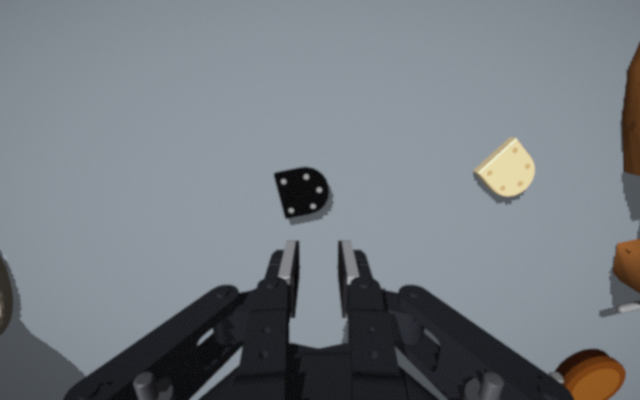

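Lift_a is at (302,191), which gives (436,-12) and matches the first measurement. I back off, turn 4° and descend.

Request:
move_arm([
  [[0.37,0,-0.09],[0,-0.02,0],0.25],
  [[0.37,0.2,-0.09],[0,-0.02,0],0.25],
  [[0.37,0.5,-0.09],[0,-0.02,0],0.25],
  [[0.37,0.8,-0.09],[0,-0.02,0],0.25],
  [[0.37,0.9,-0.09],[0,-0.02,0],0.25],
  [[0.37,0.9,-0.09],[0,-0.02,0],0.25],
])

```text
clock: 17.8
ee_pos: [432.0, -55.8, 6.1]
tcp_rot: [0.46, -0.46, 0.537, -0.536]
force: [-0.2, 0.4, -0.2]
grip_width: 21.0
```

Run:
```python
from h import *
st();plan(445,38,5,80)
s=robot.get_state();im=robot.capture("wrist")
cv2.imwrite("pics/wrist14.png",im)
```

```text
t 17.8 [432.  -55.8   6.1] tool x [-0.152 -0.988 -0.001] z [ 0.988 -0.152 -0.001] F [-0.2  0.4 -0.2] w 21.0 q [ 0.42  0.27 -0.4   2.1   0.15  0.79 -0.23]
pos [432.  -55.8   6.1] shift(units) [-0.947  0.012 -0.015] turn(units) [ 0.     0.007 -0.   ] deg 1.2
```

View pics/wrist14.png

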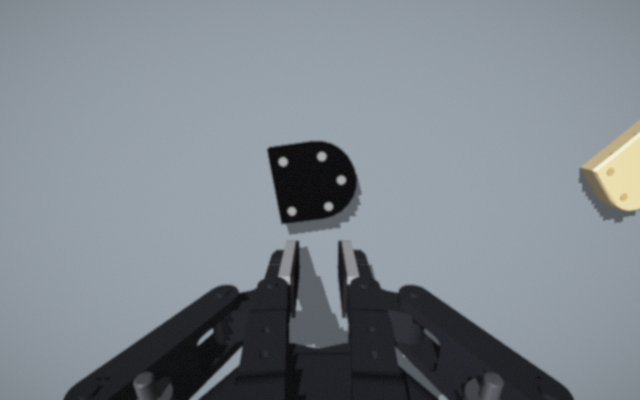

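Request:
move_arm([
  [[-0.1,0.015,-0.03],[0,0,0],0.25],
  [[-0.18,0.015,-0.03],[0,0,0],0.25],
  [[-0.28,0.015,-0.03],[0,0,0],0.25],
  [[-0.4,0.015,-0.03],[0,0,0],0.25],
  [[-0.52,0.015,-0.02],[0,0.005,0],0.25],
  [[-0.65,0.015,-0.01],[0,0.01,0],0.25],
  [[-0.78,0.015,0.0],[0,0.015,0],0.25],
  [[-0.92,0.015,0.02],[0,0.02,0],0.25],
])

```text
clock: 18.85
ee_pos: [448.1, 34.7, 4.9]
tcp_rot: [0.443, -0.443, 0.551, -0.551]
force: [-0.0, -0.7, 0.6]
grip_width: 21.4
```

Run:
```python
from h import *
st();plan(525-10,240-31,5,72)
s=robot.get_state();im=robot.capture("wrist")
cv2.imwrite("pics/wrist15.png",im)
```

```text
t 18.85 [448.1  34.7   4.9] tool x [-0.216 -0.976 -0.   ] z [ 0.976 -0.216  0.   ] F [-0.  -0.7  0.6] w 21.4 q [ 0.24  0.31 -0.44  2.07  0.18  0.8  -0.52]
pos [448.1  34.7   4.9] shift(units) [-1.847e+00 -1.000e-03  2.760e-01] turn(units) [-0.     0.031 -0.   ] deg 5.5
```

View pics/wrist15.png

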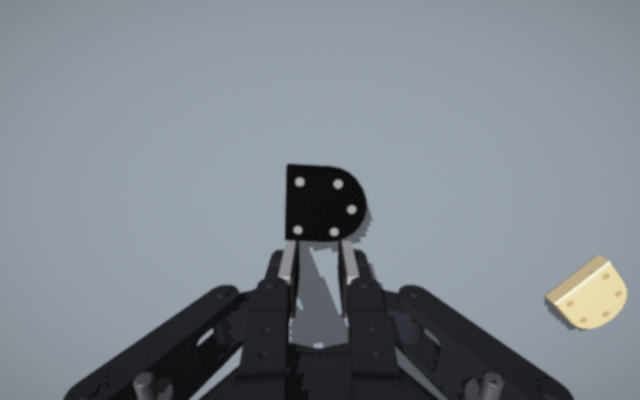

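Lift_a sits square on both fingertips at (325,205). I continue with a gentle right-hand bend.

Request:
move_arm([
  [[-0.13,0,0.01],[0,0.005,0],0.25],
  [[-0.26,0,0.02],[0,0.01,0],0.25],
  [[-0.4,0,0.035],[0,0.015,0],0.25],
  [[-0.54,0,0.055],[0,0.02,0],0.25],
  [[-0.68,0,0.075],[0,0.025,0],0.25],
  [[-0.82,0,0.1],[0,0.03,0],0.25],
  [[-0.96,0,0.125],[0,0.035,0],0.25],
])

```text
clock: 19.77
ee_pos: [481.0, 125.3, 4.8]
tcp_rot: [0.412, -0.412, 0.575, -0.575]
force: [0.2, 0.1, 0.0]
grip_width: 21.5
```

Run:
```python
from h import *
st();plan(525-10,240-31,6,72)
s=robot.get_state();im=robot.capture("wrist")
cv2.imwrite("pics/wrist16.png",im)
```

```text
t 19.77 [481.  125.3   4.8] tool x [-0.322 -0.947  0.   ] z [ 0.947 -0.322 -0.   ] F [0.2 0.1 0. ] w 21.5 q [ 0.05  0.39 -0.44  1.95  0.22  0.84 -0.83]
pos [481.  125.3   4.8] shift(units) [-0.902 -0.012  0.053] turn(units) [ 0.    -0.004  0.   ] deg 0.8
```

View pics/wrist16.png

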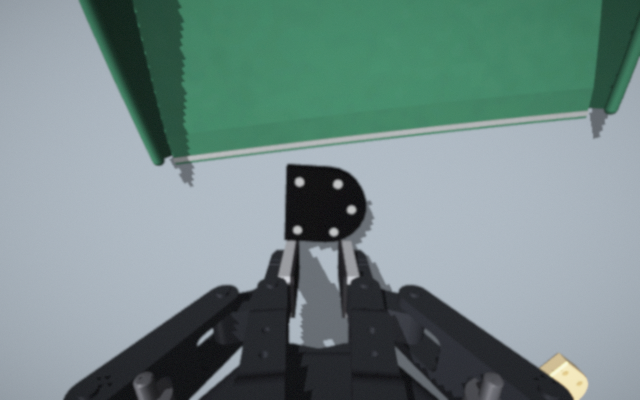

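Request:
move_arm([
  [[-0.13,0,0.01],[0,0,0],0.25],
  [[-0.26,0,0.015],[0,0,0],0.25],
  [[-0.4,-0.01,0.025],[0,0,0],0.25],
  [[-0.54,-0.01,0.035],[0,0,0],0.25],
  [[-0.68,-0.01,0.045],[0,0,0],0.25],
  [[-0.8,-0.01,0.055],[0,0,0],0.25],
  [[-0.92,-0.01,0.06],[0,0,0],0.25],
  [[-0.92,-0.01,0.06],[0,0,0],0.25],
])

```text
clock: 20.82
ee_pos: [516.3, 211.2, 5.9]
tcp_rot: [0.412, -0.412, 0.575, -0.574]
force: [-0.0, 0.7, -0.9]
grip_width: 21.6
```

Run:
```python
from h import *
st()
s=robot.get_state();im=robot.capture("wrist")
cv2.imwrite("pics/wrist17.png",im)
```

```text
t 20.82 [516.3 211.2   5.9] tool x [-0.32  -0.947 -0.001] z [ 0.947 -0.32  -0.   ] F [-0.   0.7 -0.9] w 21.6 q [-0.1   0.5  -0.44  1.79  0.26  0.91 -0.97]
```

View pics/wrist17.png

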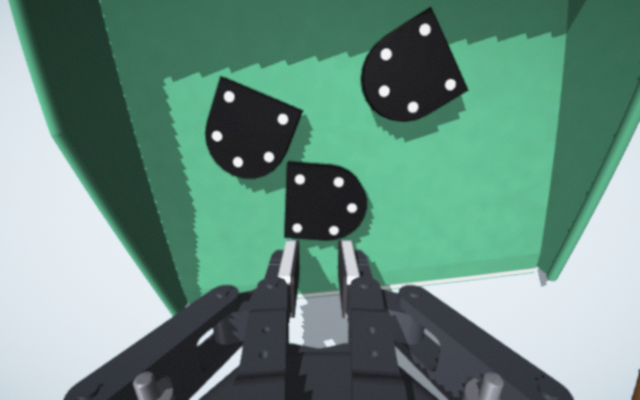

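All three lifts are inside the pan, at (252,128), (413,67) and (325,202). I retract and check.

Request:
move_arm([
  [[0.1,-0.2,0.0],[0,0,0],0.25],
  [[0.3,-0.6,0],[0,0,0],0.25],
  [[0.6,-1,0],[0,0,0],0.25],
  [[1,-1,0],[0,0,0],0.25],
  [[1,-1,0],[0,0,0],0.25],
])

```text
clock: 21.5
ee_pos: [483.6, 111.0, 106.1]
tcp_rot: [-0.41, 0.41, -0.575, 0.577]
force: [-0.7, -0.4, 0.4]
grip_width: 21.1
```

Request:
move_arm([
  [[0.5,-0.4,-0.2],[0,0,0],0.25],
  [[1,-0.8,-0.4],[0,0,0],0.25],
  [[1,-0.8,-0.6],[0,0,0],0.25],
  [[1,-0.8,-0.6],[0,0,0],0.25],
])

```text
clock: 22.0
ee_pos: [394.4, 39.7, 186.4]
tcp_rot: [-0.412, 0.411, -0.574, 0.576]
force: [0.9, 0.3, 1.1]
grip_width: 21.1
```

Run:
```python
from h import *
np.set_printoptions(precision=1,suppress=True)
st()
L=np.array([538,180.]);n=np.array([.2,.98]);m=np.array([.98,-.2])
for nm,roi in(("top",(165,170,230,232)),("scene",(442,160,515,225))):
    im=robot.capture(nm);cv2.imwrite(f"pics/{nm}9.png",im);C=cam(nm)
    for c in blobs(im,(0,0,0),(36,36,36),roi):
        P=ray(C,c.reshape(-1,2),10)[:,:2]-L
        print(nm,cen(c),cv2.contourArea(c),ray(C,cen(c),10)[0],"along",(P@n).min(),(P@n).max(),"lat",(P@m).min(),(P@m).max())
    r=(280,160,310,195) if nm=="top" else (340,210,385,245)
    for c in blobs(im,(100,170,190),(255,255,255),r): print("cream",cen(c),ray(C,cen(c),8))
    d=cv2.absdiff(im,cv2.imread(f"pics/{nm}0.png"))
```

```text
t 22.0 [394.4  39.7 186.4] tool x [-0.3 -0.9  0. ] z [ 0.9 -0.3  0. ] F [0.9 0.3 1.1] w 21.1 q [ 0.3 -0.1 -0.4  2.  -0.   1.2 -0.5]
top (196.31372549019605, 211.30269607843135) 272.0 [517.4 261.7  10. ] along 36.87791494665306 118.86886812441959 lat -71.61275527635033 -1.2344082889470729
top (188.1195219123506, 189.5378486055777) 125.5 [585.5 285.5  10. ] along 93.39027379256869 136.25000444616006 lat 5.475703365167661 47.4203514485288
cream (293.20021645021643, 175.92965367965365) [[608.9 -31.8   8. ]]
scene (487.3581699346405, 201.13790849673202) 255.0 [588.1 286.   10. ] along 88.8826098489906 141.1810244543944 lat 4.0196683725983755 53.28545218974164
scene (466.9913522012578, 180.13443396226415) 424.0 [520.4 258.9  10. ] along 33.24001841342977 123.13404170996964 lat -71.31452179922785 6.1004991471404395
scene (508.8085758039816, 184.35681470137825) 326.5 [550.6 357.   10. ] along 92.73260582146382 191.17347662663875 lat -99.69133679703903 91.66320874807296
cream (359.8106747230614, 228.54682779456192) [[607.  -32.9   8. ]]
```

View pics/top9.png

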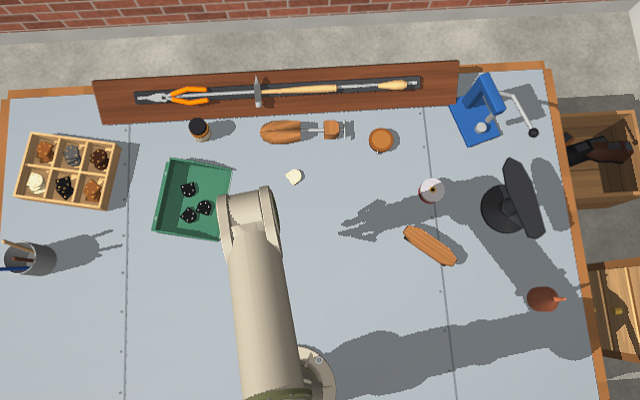

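View pics/scene9.png

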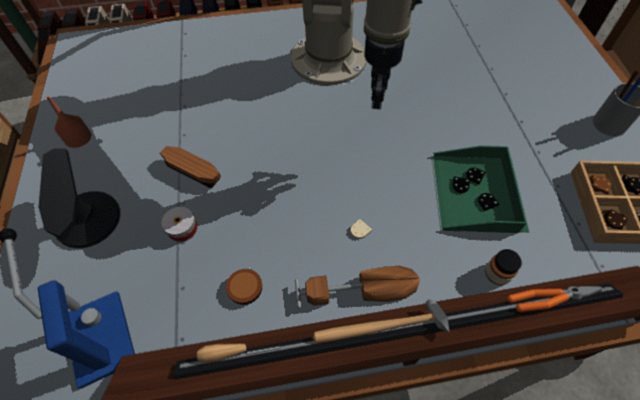

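All three lifts lie inside the pan, at least 33 mm past the lip in both views. The cream cap reads the same as at the start, everything else looks in place, and the arm is clear.

```bash
python3 -c "
from workcell import robot
print(robot.sign_off())"
```

```text
the job is handed in; nothing more can be done
None
```

I swept the three black lifts, one at a time, flat along the counter and over the lip into the green pan, then retracted the arm and handed the job in at about 22 s of the 64 s allowed.

- **Lifts:** In the final top and scene views, all three are inside the pan. The nearest edge is about 33–37 mm past the lip, and all are clear of the side walls. The mask merged lift_a and lift_c into one blob because they lie close together or touching. The count of three comes from viewing the pictures.
- **Cream cap:** It measures within about 1 mm of where it started in both views.
- **Other items:** They look unmoved by eye, but I did not measure them. The scene view also gave one extra dark blob, which is the pan's shaded back wall.
- **Forces:** The wrist force readings I saw stayed under about 2 N, and none of the checks failed.

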